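Clamp the forming bar in the swing-bolt tube clamp

ROBOT

A 6-joint arm with a two-finger parallel gripper is mounted at the origin on a cart in front of the work surface, level with it; the furniture and walls round the work are solid. World frame = base frame: x ahead of the robot, y to its left, z up, the work surface at z = 0. Lengths are in m, angles in degrees, forces in N, time in s.
With the tool pointing down it reaches from about 0.4 to 0.825 m from the base axis. Payload 7 kg.
Tool frame: the origin (TCP) lies on the centre line of the jaws, within the pads' length; the fingertips stand 19 mm ahead of it and the grasp point (between the pads) is the TCP; z points along the fingers, y is the line along which they close (so a half turn about z gives the same grasp; the last joint's range is limited). The gripper opens to 88 mm and grips with 3 to 60 N. Pads are 19 mm wide; open, the fingers measure 130 mm over their backs; the gripper's body (78 mm by 193 mm) begins 47 mm behind the grasp point.
Start: joints at [-60.269, 20.546, 0.682, 0, -70.136, -16.507], TCP at [0.154, -0.657, 0.246] pointing down, gripper open.
Joint ranges: [-176.03, 176.03], [-82.01, 121.73], [-58.28, 71.71], [-173.87, 95.51], [-174.79, -0.11], [-173.66, 173.66]. Speed limits (degrees/s): [136.94, 136.94, 172.46, 180, 180, 180].

INTERFACE

Orientations are given as [roll, pitch, yaw] about the fixed x, y, z axes, in that order (R = Rz(yaw) Ry(pitch) Rx(roll)).
In Python, from plant import * gives the robot as it stands. The module is installed in compiled form; this text tells all that it offers.
- The arm moves only by the tool play_rows, never from a script. Its argument "deltas" is a list of rows, each a list of 6 numbers: the shift along the world's x, y, z scaled (see below), then the turn, a rotation vector about the world's x, y, z scaled (see below). A call has 1 to 10 rows; each row shifts and turns the commanded pose from where the row before left it; what a row does not reach is not made up. The controller multiplies each number of a shift by 800 mm and each number of a turn by 180 degrees. A row lasts 1/10 s, in which the tool goes at most 50 mm and 8.59 degrees, less where a joint would pass 70% of its speed; a pose out of reach is approached as far as the arm can. A call with a number of a shift or a turn outside -1 to 1 is refused whole. A call with a gripper value outside its range is refused whole. "gripper" is the gripper command: -1 is shut, 1 is fully open, values between are in proportion, set as the call begins (left out, the last holds). The fingers move at their own pace and stop on an object; the grip force is fixed at half the most. Time passes only in rows, so rows that do not move let the fingers close. It gives the time, the measured TCP pose, the force, the opening and the grip force at its end, in the units of the state.
- get_obs(): the state, without advancing time (a new reading comes with each control period).
- snapshot(name): name is "side" or "top"; returns (picture, depth): 384x512x3 uint8, blue, green, red; 384x512 float32, m along the optical axis (not along the pixel's ray), 0 where there is no reading.
- camera_model(name): a dict with "fx", "fy", "cx", "cy" (pixels), "k1" (the pictures are not rectified: a ray, as slopes to the right and down, at radius r is drawn at 1 + k1 r^2 times it, then the intrinsics apply), "world_to_cam" (4x4, takes a point from world to camera coordinates). Camera axes: x right, y down, z forward; pixel columns grow to the right and rows downward; lengths in m; the calibration is good to about 2 mm. A picture is of the moment at which its call begins. camera_model takes no time and is no camera call.
- close_job(): hands the job in; it is judged then, once.
The state is a dict: "clock": time; "joint_pos": joint angles; "qvel": joint speeds; "tau": joint torques, N m; "tool_pos": TCP position; "orientation": TCP orientation; "force": force on the tool from outside, world axes, zero at the start; "moment": the same for the moment, N m; "opening": finger opening in m; "gripper_force": force on a finger pad.
Only numpy, scipy, OpenCV 4.12 (cv2) and the standard library are available. Lean on these libraries where they do the work, as an engineer would, in place of code of your own. Each camera call takes 0.05 s, during which the arm holds its last target. There are 200 camera calls.

TASK

Take the round steel forming bar out of its wooden rack and lay it in the V saddle of the tube clamp, with the clamp between the bar's two hexagonal collars. Then swing the clamp's hinged cap over the bar until it is fully home, and swing the bolt up so that it drops into the slot of the cap. Leave the steel bench block and the wooden doming block where they stand.

Things in the scene. Friction and masses are not known exactly. Their poses are not given: they have to be found in the camera images.
- bar_center (a point): centre of the loose bar: round steel, 22 mm diameter, 190 mm long, 0.15 to 0.3 kg, along this point's y (ends alike). Two dark hexagonal collars, 42 mm across flats, 8 mm thick, sit 24.5 to 32.5 mm either side of the centre; plain ends run from there to 95 mm. On the table it rests on the collars' flats, axis 21 mm up. It starts in the rack's groove.
- rack_groove (a point): middle of the wooden rack's groove, on the axis of the stored bar, 40 mm above the table; groove along y. The ends of the bar are sunk in the groove (25 mm wide, rack's top 5 mm above the bar) and cannot be gripped there; from -37 to +37 mm in y the rack is cut away to 10 mm above the table, so fingers reach the bar only between its collars.
- rack: the fixed wooden rack, 78 mm (x) by 200 mm (y), 56 mm high, origin under its centre
- clamp_seat (a point): axis of the bar when seated, midway along the clamp's V saddle, 70 mm above the table; the bar lies along its y. z up, +x to the cap's hinge side (faces the robot, within about 0.25 rad), -x to the swing bolt's side. 90 degree V, 40 mm long in y (4.5 mm spare to each collar), lips 29 mm apart and 1 mm below the axis; body from x -26 to +37 mm.
- clamp: the fixed clamp: aluminium saddle on a dark steel foot 10 mm high, from x -65 to +41 mm, y -32 to +32 mm; origin on the table under clamp_seat, same axes
- cap_hinge (a point): hinge axis of the cap, along y, 30 mm to the +x side of clamp_seat at the same height; this frame turns with the cap: x points from the cap's free end to the hinge, z out of its back (up when closed)
- cap_lug (a point): grip point, mid-thickness, on the slotted lug at the cap's free end: at (-78, 0, 6) mm in the cap_hinge frame, same axes. The lug is 30 mm wide in y, 10 mm thick and ends 12 mm further out; its slot is 11 mm wide, 26 mm long, open at the free end. Closed, its top is 81 mm above the table.
- cap (a joint): angle of the hinged steel cap (rad): 0 closed over the bar, 2.4 fully open, leaning back over the hinge; opening lifts the lug. Friction holds it wherever it is left (about 1 N at the lug moves it), so it must be moved all the way and pressed home against its stop; closed it clears the bar by 1 mm. Cap 30 mm wide in y, its arch up to 20 mm above the bar's axis.
- bolt_pivot (a point): pivot of the swing bolt, along y, 50 mm to the -x side of clamp_seat and 36 mm above the table
- bolt_nut (a point): grip point in the swing bolt's round brass nut, 67 mm from the pivot; z along the bolt, away from the pivot. Nut 17 mm diameter, 55 to 76 mm from the pivot, with a 21 mm flange at 49 to 55 mm; shank 8 mm; bolt ends at 80 mm. Fingers around the nut at this point pass over the lug when the bolt is upright.
- swing_bolt (a joint): angle of the swing bolt (rad): 0 upright, growing outwards (away from the bar) to 1.65, just below level; -0.10 is its stop, leaning to the bar, in the slot. It swings freely: released inside upright it drops into the slot, outside it falls out. The flange clears the lug by 2 to 3 mm, only with the cap fully closed.
- flat_block: bystander: flat square steel bench block, 62 x 62 x 19 mm, origin under its centre, loose on the table
- doming_block: bystander: wooden doming block, 55 x 55 x 40 mm with a round hollow on top, origin under its centre, loose on the table
- file_rack: fixed wooden stand, 60 mm (x) by 200 mm (y), 45 mm high, full of upright needle files and handles up to about 110 mm, near the table's front edge (x = 0.39), origin under its centre. Left and right of it, the table between its front edge and the rack or clamp is free, from y = -0.34 to +0.33

How it is judged (in metres and radians):
On the way, in this order (a step that is already met when the one before it is completed fails the run):
1. the bar lies in the V saddle with the clamp between its collars (distance between bar_center and clamp_seat below 0.008 m and angle between the y axis of bar_center and the y axis of clamp_seat, either way round below 0.08 rad), for 0.2 s.
2. the cap is closed over the bar (value of joint cap below 0.05 rad), for 0.1 s.
At the end, for the whole second after the job is handed in: The bar rests in the V saddle, its centre within 8 mm of the seat and its axis within 0.08 rad of the seat's; the cap is closed to within 0.05 rad; the swing bolt stands in the slot, past upright (below -0.04 rad), its nut over the lug (all of step 1 and value of joint cap below 0.05 rad and value of joint swing_bolt below -0.04 rad); the robot touches nothing.
It fails at once if the steel bench block is pushed away by more than 20 mm (distance of flat_block from where it was at the start of the episode above 0.02 m).
It fails at once if the doming block is pushed away by more than 20 mm (distance of doming_block from where it was at the start of the episode above 0.02 m).
It also fails if it takes over 72 s, if anything falls off the work surface, if the arm or the gripper's body presses on something with over 40 N, if the wrist force passes 120 N, or if a joint passes its speed limit or range.

## Working session

There is one attempt and no reset: what is moved stays moved. The work goes in short steps, Python scripts to look and compute and a tool call to move; the robot and the scene stay as the last step left them, time stands still between calls to the robot, and variables do not carry over. Pictures are saved under pics/ and viewed, at most 10 in all, crops included, and the job is handed in when it is done.

Besides the shell and the picture viewer there is one more tool, called in YAML: its name, and indented under it one key for each argument. play_rows: Moves the arm, as the interface text tells. Its arguments: {"type":"object","properties":{"deltas":{"type":"array","items":{"type":"array","items":{"type":"number","minimum":-1,"maximum":1}}},"gripper":{"type":"number"}},"required":["deltas"]}

```bash
mkdir -p pics; cat > h.py <<'E'
from plant import *
import numpy as np, cv2
def pt(cam,d,u,v,z=None):
    "world point of pixel: from depth, or on plane z"
    m=camera_model(cam); K=np.array([[m['fx'],0,m['cx']],[0,m['fy'],m['cy']],[0,0,1]])
    s=cv2.undistortPoints(np.array([[[u,v]]],float),K,np.array([m['k1'],0,0,0.]))[0,0]
    T=np.linalg.inv(np.array(m['world_to_cam'])); r=np.array([s[0],s[1],1.])
    if z is None:
        return T[:3,:3]@(r*d[int(round(v)),int(round(u))])+T[:3,3]
    r=T[:3,:3]@r; return T[:3,3]+r*(z-T[2,3])/r[2]
def cloud(cam,d):
    m=camera_model(cam); K=np.array([[m['fx'],0,m['cx']],[0,m['fy'],m['cy']],[0,0,1]])
    v,u=np.mgrid[0:384,0:512]
    s=cv2.undistortPoints(np.stack([u,v],-1).reshape(-1,1,2).astype(float),K,np.array([m['k1'],0,0,0.])).reshape(384,512,2)
    T=np.linalg.inv(np.array(m['world_to_cam']))
    p=np.dstack([s,np.ones((384,512))])*d[...,None]
    return p@T[:3,:3].T+T[:3,3]
E
python3 - <<'E'
from h import *
for c in("top","side"):
    p,d=snapshot(c); np.savez(f"{c}0.npz",p=p,d=d); cv2.imwrite(f"pics/{c}0.png",cv2.resize(p,(800,600)))
    m=camera_model(c); print(c,m['fx'],np.linalg.inv(np.array(m['world_to_cam'])).round(3).tolist())
print(get_obs())
E
```

```text
top 422.31332740026824 [[-0.018, -0.986, 0.163, 0.393], [-1.0, 0.015, -0.022, -0.103], [0.019, -0.164, -0.986, 1.067], [0.0, 0.0, 0.0, 1.0]]
side 447.0804867741711 [[-0.872, -0.341, 0.351, 0.142], [-0.489, 0.593, -0.64, 0.724], [0.01, -0.73, -0.684, 0.981], [0.0, 0.0, 0.0, 1.0]]
{'clock': 0.1, 'joint_pos': array([-6.02672575e+01,  2.05867996e+01,  6.38708784e-01, -1.60571804e-02,
       -7.01351823e+01, -1.65051685e+01]), 'qvel': array([ 0.06657502, -0.09628539,  0.17909483,  0.08821079, -0.02291494,
       -0.03428651]), 'tau': array([-1.75230922e-03, -5.84162772e+01,  2.93752116e+01,  7.01553941e+00,
        1.01886241e-02, -8.06606204e-05]), 'tool_pos': array([ 0.15430824, -0.65671011,  0.24472524]), 'orientation': array([ 1.79915869e+02, -9.18640082e-03, -1.66777886e+02]), 'force': array([-0.57849302, -0.02170059,  0.17662681]), 'moment': array([-0.05507549, -0.01657422, -0.02279321]), 'gripper_force': 0.0, 'opening': 0.08740259950908565}
```

View pics/top0.png

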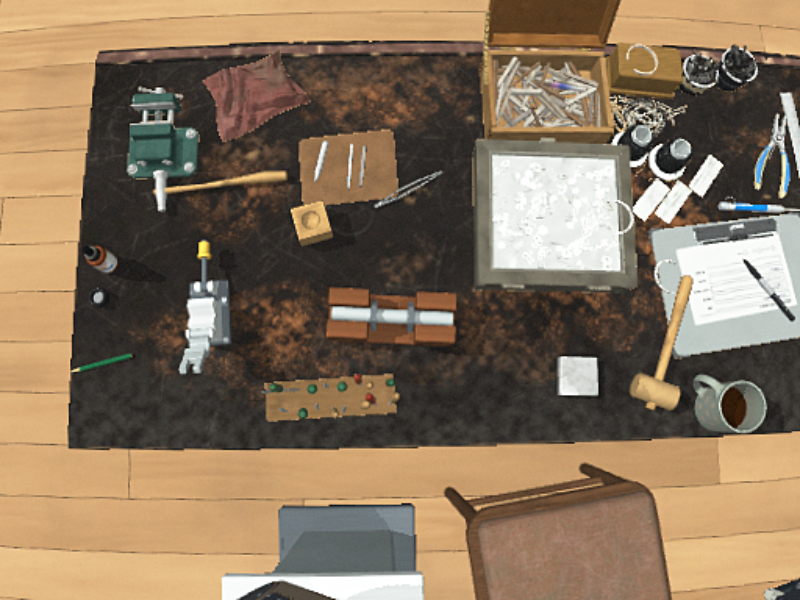

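View pics/side0.png

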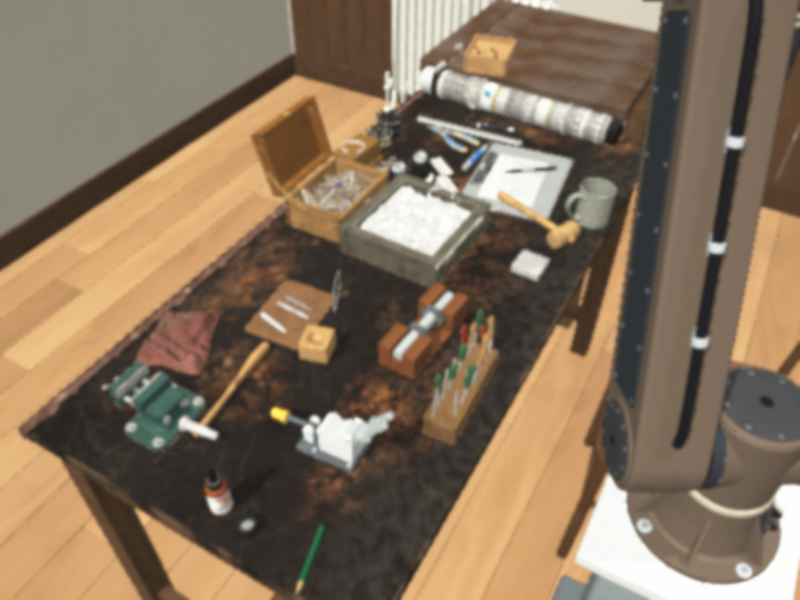

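The top view shows the rack at about (391,316), the clamp at (208,312) with its yellow nut at (204,250) and open cap lug at (190,365). The doming block is at (312,222) and the bench block at (578,376). All are in 800-px coordinates. Next I'll enlarge the crops.

```bash
python3 - <<'E'
from h import *
z=np.load("top0.npz"); p,d=z['p'],z['d']
a=cv2.resize(p[145:255,105:215],(600,600),interpolation=cv2.INTER_CUBIC)  # scale 5.4545
b=cv2.resize(p[170:235,200:300],None,fx=4,fy=4,interpolation=cv2.INTER_CUBIC)
cv2.imwrite("pics/c1.png",a)
P=cloud("top",d)
# rack: top points at z ~0.056 
R=P[180:222,205:298]; m=(abs(R[...,2]-.056)<.006)
q=R[m][:,:2].astype(np.float32); print("rack rect",cv2.minAreaRect(q), np.median(R[m][:,2]))
# bright bar pixels: fit
g=p[180:222,205:298]; hsv=cv2.cvtColor(g,cv2.COLOR_BGR2HSV); mb=(hsv[...,1]<60)&(hsv[...,2]>150)&(R[...,2]>.035)
q=R[mb]; print("bar",q.mean(0),q.min(0),q.max(0)); c=np.polyfit(q[:,1],q[:,0],1); print("slope dx/dy",c)
# clamp
R=P[145:245,105:155]; g=p[145:245,105:155]
m=(R[...,2]>.03); 
m2=(abs(R[...,2]-.01)<.004)
hsv=cv2.cvtColor(g,cv2.COLOR_BGR2HSV); my=(hsv[...,0]>18)&(hsv[...,0]<35)&(hsv[...,1]>120)
print("nut",R[my].mean(0),R[my].min(0),R[my].max(0))
for v in range(160,242,3): print(v,[f"{x*1000:.0f}" for x in P[v,112:150:2,2]])
print(P[200,118],P[200,148],P[235,120])
for n,(u,v) in dict(flat=(370,241),dome=(200,142)).items(): print(n,P[v,u])
E
```

```text
rack rect ((0.5563687086105347, -0.11890769004821777), (0.20032738149166107, 0.07842867821455002), 86.30950164794922) 0.05594366984605825
bar [ 0.55523085 -0.11839345  0.04953256] [ 0.5403432  -0.21312865  0.03925931] [ 0.57088775 -0.02451649  0.06075827]
slope dx/dy [0.06620512 0.5630691 ]
nut [0.67014668 0.18612043 0.03001352] [ 0.6559601   0.17380498 -0.00335659] [0.69403286 0.20565081 0.04713827]
160 ['1', '3', '2', '1', '-3', '-4', '0', '1', '35', '42', '36', '3', '1', '-0', '2', '1', '1', '-2', '-0']
163 ['3', '1', '1', '-2', '-2', '2', '2', '3', '47', '41', '40', '31', '-3', '-1', '2', '1', '5', '1', '-2']
166 ['-1', '1', '-1', '-1', '-1', '2', '-1', '4', '-1', '37', '1', '0', '-2', '-0', '-1', '1', '-3', '-3', '-1']
169 ['1', '1', '-2', '-0', '0', '3', '-1', '-0', '2', '39', '-1', '-1', '-1', '-1', '3', '-0', '-1', '0', '0']
172 ['2', '1', '0', '-0', '-2', '1', '-2', '-0', '2', '35', '-1', '0', '1', '2', '-0', '1', '-2', '-1', '0']
175 ['-0', '0', '4', '-1', '2', '-3', '-1', '1', '-3', '39', '-1', '-0', '1', '2', '4', '2', '-3', '2', '-2']
178 ['-1', '2', '3', '-1', '-3', '2'
[... 1990 characters left out ...]
', '-1', '-3', '-1', '1', '0', '-2', '0']
232 ['1', '-1', '128', '126', '124', '116', '116', '132', '124', '2', '-2', '2', '-2', '-0', '-2', '2', '1', '2', '-1']
235 ['1', '-1', '140', '135', '123', '1', '138', '138', '129', '0', '2', '2', '2', '2', '4', '-2', '-3', '-1', '-2']
238 ['-2', '0', '134', '136', '-2', '0', '-2', '135', '131', '-2', '-2', '-2', '0', '-1', '3', '0', '1', '4', '-2']
241 ['2', '-0', '1', '1', '1', '-3', '1', '1', '2', '-1', '-2', '-2', '2', '1', '0', '0', '2', '-1', '1']
[0.57156946 0.22191178 0.00267882] [5.70765754e-01 1.43852375e-01 5.16373556e-04] [0.47122342 0.17798473 0.12324377]
flat [ 0.45492441 -0.41987815  0.0140682 ]
dome [0.71325664 0.00700836 0.03218575]
```

View pics/c1.png

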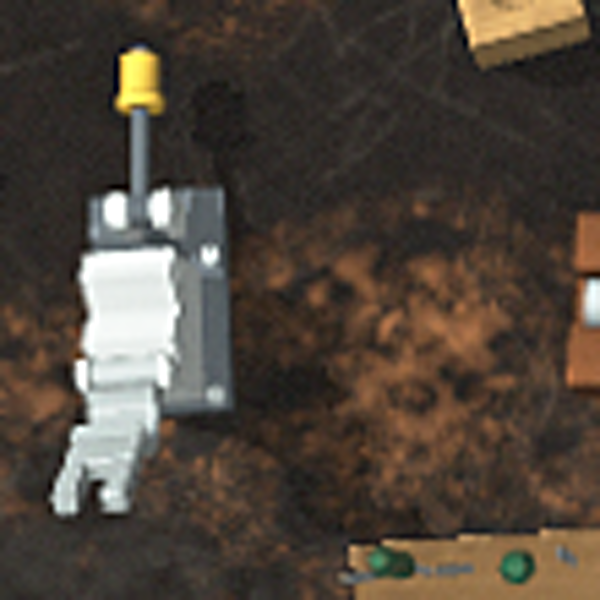

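```bash
python3 - <<'E'
from h import *
f=lambda x,y,z:pt("top",None,105+(x+.5)/5.4545-.5,145+(y+.5)/5.4545-.5,z)
TR,BR,TL=f(222,187,.01),f(233,409,.01),f(90,198,.01)
print("TR,BR,TL",TR,BR,TL,np.linalg.norm(TR-BR),np.linalg.norm(TR-TL))
e=(BR-TR);yaw=np.arctan2(e[1],e[0]);print("x axis deg",np.degrees(yaw), "from TL",np.degrees(np.arctan2(*(TR-TL)[[1,0]]))+90)
def org(yaw):
    R=np.array([[np.cos(yaw),-np.sin(yaw)],[np.sin(yaw),np.cos(yaw)]])
    # corners: TR = (-65, y=+32) or ; clamp y = z cross x
    # world right in image = -y ; clamp y axis = (-sin,cos)
    out=[TR[:2]-R@[-.065,.032],BR[:2]-R@[.041,.032],TL[:2]-R@[-.065,-.032]]
    return out
print(org(yaw))
print("V left/right upper edge", f(82,262,.069),f(178,250,.069))
print("nut tip/flange", f(140,48,.04),f(140,110,.036),"pivot",f(138,235,.036))
print("hinge barrels L,R",f(76,375,.074),f(172,372,.074))
# lug end
print("lug ends",f(65,512,.138),f(117,512,.132))
z=np.load("top0.npz");p,d=z['p'],z['d'];P=cloud("top",d)
R=P[145:245,105:155].reshape(-1,3);m=(R[:,2]>.005)&(R[:,2]<.014)
print("foot/strip", cv2.minAreaRect(R[m][:,:2].astype(np.float32)))
m=(R[:,2]>.05)&(R[:,2]<.072); print("body",cv2.minAreaRect(R[m][:,:2].astype(np.float32)))
m=(R[:,2]>.05);q=R[m];a=q[q[:,2]>.10];print("cap",a.mean(0),a.min(0),a.max(0))
E
```

```text
TR,BR,TL [0.62432239 0.15005779 0.01      ] [0.51903582 0.14237019 0.01      ] [0.62015444 0.21334263 0.01      ] 0.10556685899902413 0.06342194209782907
x axis deg -175.8239014874147 from TL 3.7680738354560077
[array([0.55716466, 0.17723939]), array([0.55759665, 0.17727093]), array([0.55765732, 0.17669415])]
V left/right upper edge [0.57847588 0.19824422 0.069     ] [0.58318782 0.15495111 0.069     ]
nut tip/flange [0.68448071 0.18350134 0.04      ] [0.65583916 0.18348814 0.036     ] pivot [0.59679744 0.18238578 0.036     ]
hinge barrels L,R [0.52721619 0.19775233 0.074     ] [0.52799771 0.15487947 0.074     ]
lug ends [0.46237231 0.18132384 0.138     ] [0.46264618 0.16139508 0.132     ]
foot/strip ((0.590819239616394, 0.1834757924079895), (0.25462815165519714, 0.1193961650133133), 7.2377705574035645)
body ((0.5507943630218506, 0.1761854887008667), (0.06546057015657425, 0.04286353290081024), 0.8703882098197937)
cap [0.47496098 0.14773968 0.20447229] [ 0.39273338 -0.10340108  0.10009331] [0.50292887 0.18772238 1.06681679]
```

Clamp origin comes out near (0.5575, 0.177), with its x axis at -176°. The rack and bar centre is near (0.556, -0.119), with the axis at 86.3°. The sizes match the given ones (106×63 foot, 200×78 rack). Next I'll check file-rack clearance while moving above the rack.

```bash
python3 - <<'E'
from h import *
z=np.load("top0.npz");P=cloud("top",z['d'])
R=P[232:275,160:262].reshape(-1,3);R=R[(R[:,2]>.03)&(R[:,2]<.13)]
print(len(R)); m=R[(R[:,2]>.038)&(R[:,2]<.05)]; print("top",cv2.minAreaRect(m[:,:2].astype(np.float32)))
h=R[R[:,2]>.07]; print("tall n",len(h),h.min(0),h.max(0)); 
for q in h[np.argsort(-h[:,0])][:12]: print(q.round(3))
E
```

```text
2002
top ((0.42955926060676575, -0.021146602928638458), (0.05995616689324379, 0.20081065595149994), 3.306144952774048)
tall n 306 [ 0.39834401 -0.12597324  0.07000319] [0.45902264 0.07102411 0.12996338]
[ 0.459 -0.071  0.127]
[ 0.459 -0.064  0.129]
[ 0.455 -0.062  0.126]
[ 0.454 -0.072  0.103]
[ 0.454 -0.111  0.095]
[ 0.452 -0.063  0.096]
[ 0.452 -0.113  0.129]
[ 0.451 -0.072  0.106]
[ 0.451 -0.108  0.101]
[ 0.451 -0.07   0.116]
[ 0.45  -0.066  0.129]
[ 0.45  -0.042  0.102]
```

play_rows:
  deltas:
    - [0.0374,0.05,0,0,0,0.0451]
    - [0.0374,0.05,0,0,0,0.0451]
    - [0.0374,0.05,0,0,0,0.0451]
    - [0.0374,0.05,0,0,0,0.0451]
    - [0.0374,0.05,0,0,0,0.0451]
    - [0.0374,0.05,0,0,0,0.0451]
    - [0.0374,0.05,0,0,0,0.0451]
    - [0.0374,0.05,0,0,0,0.0451]
    - [0.0374,0.05,0,0,0,0.0451]
    - [0.0374,0.05,0,0,0,0]
  gripper: 1

```text
clock: 1.1
tool_pos: [0.4543, -0.2551, 0.2456]
orientation: [-180.0, 0.0, -93.4]
force: [0.9, 0.3, 0.4]
opening: 0.0879
gripper_force: 0.0
```

play_rows:
  deltas:
    - [0.032,0.0425,0,0,0.0278,0]
    - [0.032,0.0425,0,0,0.0278,0]
    - [0.032,0.0425,0,0,0,0]
    - [0.032,0.0425,0,0,0,0]
    - [0,0,-0.0455,0,0,0]
    - [0,0,-0.0455,0,0,0]
    - [0,0,-0.0455,0,0,0]
    - [0,0,-0.0455,0,0,0]
    - [0,0,0,0,0,0]

```text
clock: 2.0
tool_pos: [0.5524, -0.1209, 0.0952]
orientation: [169.5, -0.7, -93.7]
force: [0.2, -1.0, 0.1]
opening: 0.0877
gripper_force: 0.0
```

```bash
python3 - <<'E'
from h import *
o=get_obs(); print(o['tool_pos'],o['orientation'],o['joint_pos'].round(1))
p,d=snapshot("side"); np.savez("side1.npz",p=p,d=d); cv2.imwrite("pics/s1.png",cv2.resize(p[120:320,150:400],(750,600),interpolation=cv2.INTER_CUBIC))
E
```

```text
[ 0.5523745  -0.12092641  0.09517656] [169.46760219  -0.6697564  -93.70610744] [  6.6  24.2 -15.5  -1.4 -60.8  -9.6]
```

View pics/s1.png

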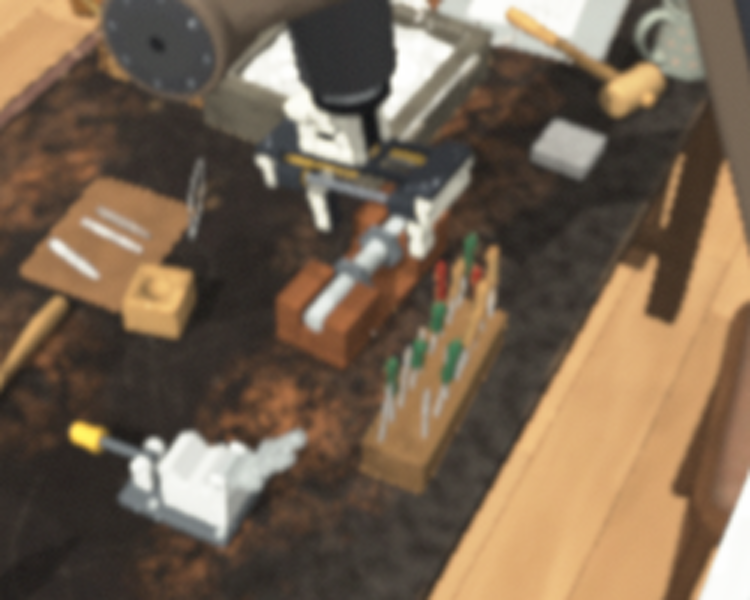

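The side view shows the fingers at (320,215) and (420,240) straddling the bar at (375,250), and the body clears the file handles at (440,270). I'll descend and grip.

play_rows:
  deltas:
    - [0.0054,0.0024,0,0,0,0]
    - [0,0,-0.0213,0,0,0]
    - [0,0,-0.0213,0,0,0]
    - [0,0,-0.0213,0,0,0]
    - [0,0,0,0,0,0]

```text
clock: 2.55
tool_pos: [0.5607, -0.1191, 0.0492]
orientation: [170.0, -0.6, -93.7]
force: [-0.9, -1.1, 0.3]
opening: 0.0875
gripper_force: 0.0
```

play_rows:
  deltas:
    - [0,0,0,0,0,0]
    - [0,0,0,0,0,0]
    - [0,0,0,0,0,0]
    - [0,0,0,0,0,0]
    - [0,0,0,0,0,0]
    - [0,0,0,0,0,0]
    - [0,0,0,0,0,0]
    - [0,0,0,0,0,0]
  gripper: -1

```text
clock: 3.35
tool_pos: [0.5603, -0.1192, 0.0488]
orientation: [170.0, -0.6, -93.7]
force: [0.7, 0.7, -0.6]
opening: 0.0293
gripper_force: 0.0
```

play_rows:
  deltas:
    - [-0.0045,0,-0.006,0,0,0]
    - [0,0,0,0,0,0]
    - [0,0,0,0,0,0]
    - [0,0,0,0,0,0]
    - [0,0,0,0,0,0]

```text
clock: 3.85
tool_pos: [0.5569, -0.1192, 0.0445]
orientation: [170.1, -0.7, -93.6]
force: [-0.6, 0.5, 6.5]
opening: 0.0212
gripper_force: 30.0
```

play_rows:
  deltas:
    - [0,0,0.02,0,0,0]
    - [0,0,0.03,0,0,0]
    - [0,0,0.05,0,0,0]
    - [0,0,0.05,0,-0.0278,0]
    - [0,0,0.05,0,-0.0278,0]
    - [0,0,0,0,0,0]
    - [0,0,0,0,0,0]

```text
clock: 4.55
tool_pos: [0.556, -0.1189, 0.2047]
orientation: [-179.9, 0.1, -93.7]
force: [-0.6, 0.0, -2.9]
opening: 0.0211
gripper_force: 30.0
```

play_rows:
  deltas:
    - [-0.0182,0.0508,0,0,0,0.0144]
    - [-0.0182,0.0508,0,0,0,0.0144]
    - [-0.0182,0.0508,0,0,0,0.0144]
    - [-0.0182,0.0508,0,0,0,0]
    - [-0.0182,0.0508,0,0,0,0]
    - [-0.0182,0.0508,0,0,0,0]
    - [-0.0182,0.0508,0,0,0,0]
    - [-0.0182,0.0508,0,0,0,0]
    - [-0.0182,0.0508,0,0,0,0]
    - [0,0,0,0,0,0]

```text
clock: 5.55
tool_pos: [0.424, 0.2502, 0.2018]
orientation: [179.8, -0.1, -85.7]
force: [0.3, -0.1, -2.9]
opening: 0.0213
gripper_force: 30.0
```

```bash
python3 - <<'E'
from h import *
o=get_obs(); print(o['tool_pos'],o['orientation'],o['joint_pos'].round(1))
p,d=snapshot("side"); cv2.imwrite("pics/s2.png",cv2.resize(p[100:350,100:400],(720,600),interpolation=cv2.INTER_CUBIC))
E
```

```text
[0.42397816 0.25015787 0.20179023] [ 1.79830170e+02 -1.22279062e-01 -8.57129010e+01] [ 53.4   5.4 -25.3  -0.1 -59.5 -49.1]
```

View pics/s2.png

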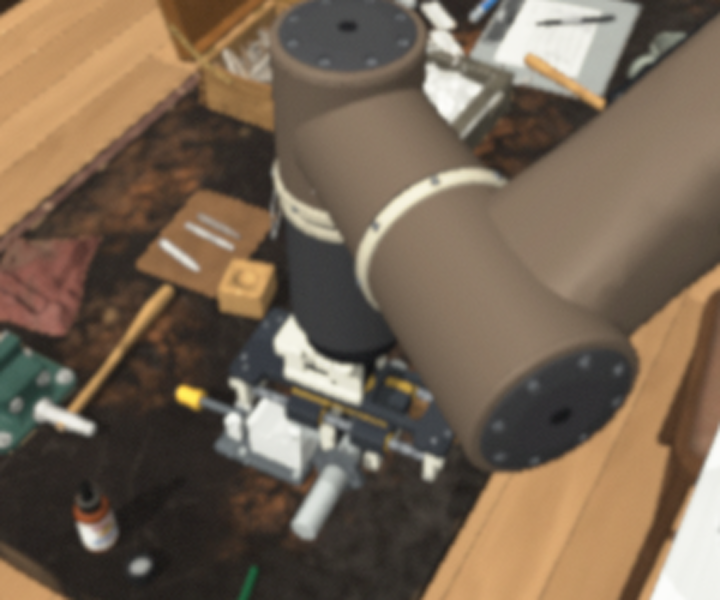

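The bar hangs from the jaws, its free end at (305,525), over the free table left of the clamp. I'll lower it.

play_rows:
  deltas:
    - [0,0,-0.04,0,0,0]
    - [0,0,-0.0425,0,0,0]
    - [0,0,-0.0425,0,0,0]
    - [0,0,-0.0425,0,0,0]
    - [0,0,-0.03,0,0,0]
    - [0,0,-0.01,0,0,0]
    - [0,0,0,0,0,0]
    - [0,0,0,0,0,0]

```text
clock: 6.4
tool_pos: [0.4262, 0.2466, 0.0384]
orientation: [-180.0, -0.0, -86.0]
force: [-0.7, 0.4, -2.0]
opening: 0.0213
gripper_force: 30.0
```

play_rows:
  deltas:
    - [0,0,-0.005,0,0,0]
    - [0,0,-0.005,0,0,0]
    - [0,0,-0.0025,0,0,0]
    - [0,0,0,0,0,0]

```text
clock: 6.8
tool_pos: [0.4256, 0.2466, 0.0281]
orientation: [-180.0, 0.0, -85.9]
force: [-0.2, -0.0, -2.8]
opening: 0.0212
gripper_force: 30.0
```

play_rows:
  deltas:
    - [0,0,-0.002,0,0,0]
    - [0,0,-0.002,0,0,0]
    - [0,0,0,0,0,0]

```text
clock: 7.1
tool_pos: [0.4265, 0.247, 0.0264]
orientation: [-179.9, 0.0, -85.9]
force: [-2.0, -3.9, 15.4]
opening: 0.0214
gripper_force: 30.0
```

play_rows:
  deltas:
    - [0,0,0,0,0,0]
    - [0,0,0,0,0,0]
    - [0,0,0,0,0,0]
    - [0,0,0,0,0,0]
    - [0,0,0,0,0,0]
    - [0,0,0.02,0,0,0]
    - [0,0,0.05,0,0,0]
    - [0,0,0.06,0,0,0]
    - [-0.002,0.032,0,-0.0415,-0.003,0]
    - [-0.002,0.032,0,-0.0415,-0.003,0]
  gripper: 1

```text
clock: 8.1
tool_pos: [0.424, 0.2985, 0.1331]
orientation: [-179.6, -14.8, -86.2]
force: [1.5, 0.3, -0.8]
opening: 0.0873
gripper_force: 0.0
```

play_rows:
  deltas:
    - [0,0,0,0,0,0]
    - [0,0,0,0,0,0]

```text
clock: 8.3
tool_pos: [0.4218, 0.2987, 0.1278]
orientation: [179.9, -15.1, -85.8]
force: [-0.0, -0.5, -0.9]
opening: 0.0875
gripper_force: 0.0
```

```bash
python3 - <<'E'
from h import *
p,d=snapshot("side"); q,e=snapshot("top"); np.savez("n3.npz",p=p,d=d,q=q,e=e); 
a=cv2.resize(p[170:350,130:350],(520,425),interpolation=cv2.INTER_CUBIC)
b=cv2.resize(q[175:275,70:140],(280,400),interpolation=cv2.INTER_CUBIC); b=cv2.copyMakeBorder(b,0,25,0,0,0)
cv2.imwrite("pics/s3.png",np.hstack([a,b]))
E
```

```text
(no output)
```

View pics/s3.png

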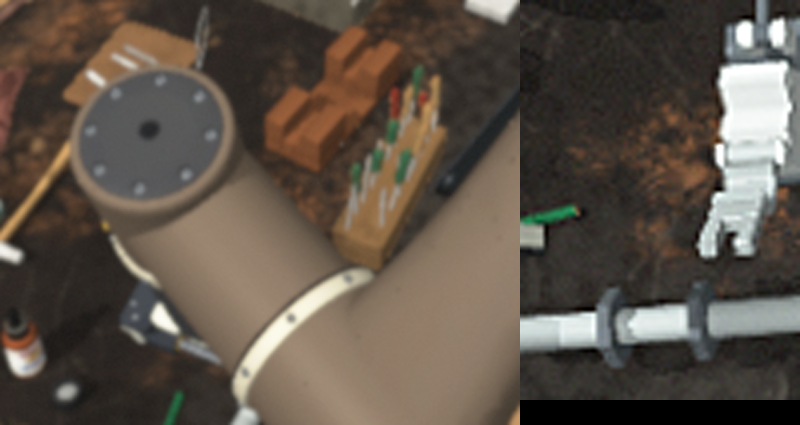

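The top crop shows the bar resting on both collars, at crop (613,327) and (702,320), with a gripper finger just entering at left (530,237). I'll measure the bar on its axis.

```bash
python3 - <<'E'
from h import *
f=lambda x,y,z:pt("top",None,70+(x-520+.5)/4-.5,175+(y+.5)/4-.5,z)
a,b=f(613,327,.021),f(702,320,.021); print(a,b,(a+b)/2,np.linalg.norm(a-b),np.degrees(np.arctan2(*(a-b)[[1,0]])))
P=cloud("top",np.load("n3.npz")['e'])[244:268,72:140].reshape(-1,3)
q=P[(P[:,2]>.022)&(P[:,2]<.06)]; c=np.polyfit(q[:,1],q[:,0],1); print(len(q),c,np.degrees(np.arctan2(1,c[0])),np.polyval(c,.247),q.min(0),q.max(0))
print(get_obs()['joint_pos'].round(1))
E
```

```text
[0.42675038 0.27682053 0.021     ] [0.430912   0.21973906 0.021     ] [0.42883119 0.24827979 0.021     ] 0.05723297811838102 94.16986611425543
680 [-0.06817346  0.44499099] 93.90001719284182 0.42815214110035615 [0.40280224 0.15580449 0.0220008 ] [0.45215186 0.32994055 0.04830838]
[ 62.6  17.5 -26.    9.  -59.7 -63.9]
```

play_rows:
  deltas:
    - [0.0027,0,-0.045,0,0,0]
    - [0,0,-0.045,0,0,0]
    - [0,0,-0.025,0,0,0]
    - [0,0,-0.01,0,0,0]
    - [0,0,0,0,0,0]
    - [0,0,0,0,0,0]

```text
clock: 9.0
tool_pos: [0.4252, 0.298, 0.0299]
orientation: [-179.9, -14.9, -86.0]
force: [1.2, -0.3, 0.5]
opening: 0.0876
gripper_force: 0.0
```

play_rows:
  deltas:
    - [-0.001,0.0005,-0.0055,0,0,0]
    - [0,0,0,0,0,0]
    - [0,0,0,0,0,0]
    - [0,0,0,0,0,0]
    - [0,0,0,0,0,0]
    - [0,0,0,0,0,0]
    - [0,0,0,0,0,0]
    - [0,0,0,0,0,0]
    - [0,0,0,0,0,0]
    - [0,0,0,0,0,0]
  gripper: -1

```text
clock: 10.0
tool_pos: [0.424, 0.2983, 0.0245]
orientation: [-180.0, -15.0, -85.9]
force: [0.3, 0.3, -0.9]
opening: 0.0212
gripper_force: 29.9
```

play_rows:
  deltas:
    - [0,0,0,0,0,0]
    - [0,0,0,0,0,0]
    - [0,0,0,0,0,0]

```text
clock: 10.3
tool_pos: [0.4239, 0.2983, 0.0245]
orientation: [-180.0, -15.0, -85.9]
force: [1.1, -0.3, -0.5]
opening: 0.0216
gripper_force: 29.9
```

play_rows:
  deltas:
    - [0,0,0.01,0,0,0]
    - [0,0,0.02,0,0,0]
    - [0,0.02,0.03,0,0,0]
    - [0,0.03,0.04,0,0,0]
    - [0,0.02,0.05,0,0,0]
    - [0,0,0.05,0,0,0]
    - [0,0,0.04,0,0,0]
    - [0,0,0,0,0,0]
    - [0,0,0,0,0,0]

```text
clock: 11.2
tool_pos: [0.4234, 0.3541, 0.2169]
orientation: [-180.0, -14.9, -86.0]
force: [0.6, -1.5, -3.8]
opening: 0.0211
gripper_force: 29.9
```

```bash
python3 - <<'E'
from h import *
o=get_obs(); print(o['tool_pos'],o['orientation'],o['force'],o['moment'],o['joint_pos'].round(1))
q,e=snapshot("top"); np.savez("n4.npz",q=q,e=e)
cv2.imwrite("pics/s4.png",cv2.resize(q[170:290,40:160],(600,600),interpolation=cv2.INTER_CUBIC))
E
```

```text
[0.42335535 0.35408199 0.21690242] [-179.99101956  -14.88544037  -85.96671171] [ 0.6438818  -1.54176161 -3.80346231] [ 1.24082401  0.2459871  -0.02619835] [ 65.1  16.2 -14.2   7.5 -72.9 -64.1]
```

View pics/s4.png

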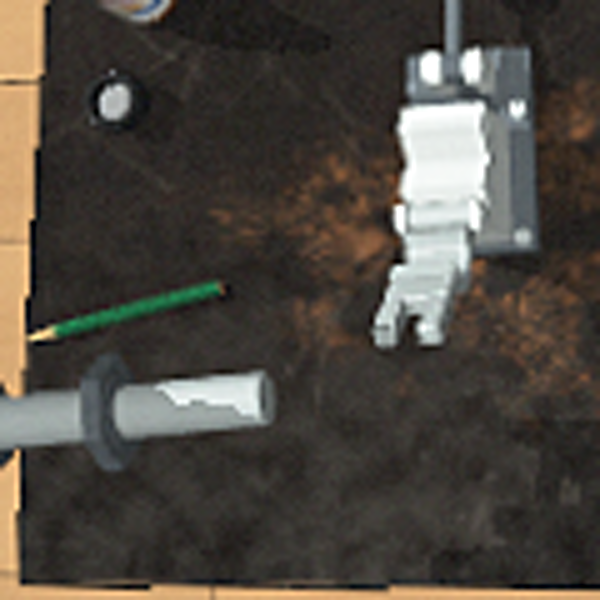

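The bar is still held, its free end at crop (265,398) and one collar at (105,412). I'll check its droop from depth.

```bash
python3 - <<'E'
from h import *
P=cloud("top",np.load("n4.npz")['e'])
R=P[240:262,64:95].reshape(-1,3); R=R[R[:,2]>.1]
# plain end: ridge = top of each y bin; fit axis by circle: use max of smoothed z
c=np.polyfit(R[:,1],R[:,0],1); print("dir",np.degrees(np.arctan2(1,c[0])))
R=R[abs(R[:,0]-np.polyval(c,R[:,1]))<.005]; k=np.polyfit(R[:,1],R[:,2],1); print("pitch deg",np.degrees(np.arctan(k[0])),"n",len(R),"y",R[:,1].min(),R[:,1].max())
o=get_obs()['tool_pos']; yc=o[1]-.0506
print("axis at centre: x",np.polyval(c,yc)," z",np.polyval(k,yc)-.0105, "tcp",o)
# bar end from image
for x,y in ((263,398),(105,412)): print(pt("top",None,40+(x+.5)/5-.5,170+(y+.5)/5-.5,.205))
E
```

```text
dir 85.05389092896837
pitch deg 4.915136569210509 n 150 y 0.20582152815572702 0.26641352217650616
axis at centre: x 0.43719831344899984  z 0.21542378651750455 tcp [0.42310775 0.35354627 0.21582847]
[0.43551774 0.21180818 0.205     ]
[0.42983142 0.28016625 0.205     ]
```

play_rows:
  deltas:
    - [0.0405,-0.0395,0,-0.0136,-0.001,0]
    - [0.0405,-0.0395,0,-0.0136,-0.001,0]
    - [0.0405,-0.0395,0,0,0,0]
    - [0.0405,-0.0395,0,0,0,0]
    - [0,0,-0.03,0,0,0]
    - [0,0,-0.03,0,0,0]
    - [0,0,0,0,0,0]
    - [0,0,0,0,0,0]

```text
clock: 12.05
tool_pos: [0.553, 0.2272, 0.1676]
orientation: [179.9, -20.0, -85.9]
force: [0.7, -0.5, -2.1]
opening: 0.0212
gripper_force: 30.0
```

```bash
python3 - <<'E'
from h import *
o=get_obs(); print(o['tool_pos'],o['orientation'],o['force'],o['joint_pos'].round(1))
q,e=snapshot("top"); p,d=snapshot("side"); np.savez("n5.npz",q=q,e=e,p=p,d=d)
a=cv2.resize(q[150:250,80:165],(425,500),interpolation=cv2.INTER_CUBIC)
b=cv2.resize(p[200:325,170:260],(360,500),interpolation=cv2.INTER_CUBIC)
cv2.imwrite("pics/s5.png",np.hstack([a,b]))
E
```

```text
[0.55298934 0.22721931 0.16760449] [179.89764221 -20.02567484 -85.89190444] [ 0.69780718 -0.54852726 -2.10216601] [ 49.3  22.2 -16.5  15.2 -66.6 -53.2]
```

View pics/s5.png

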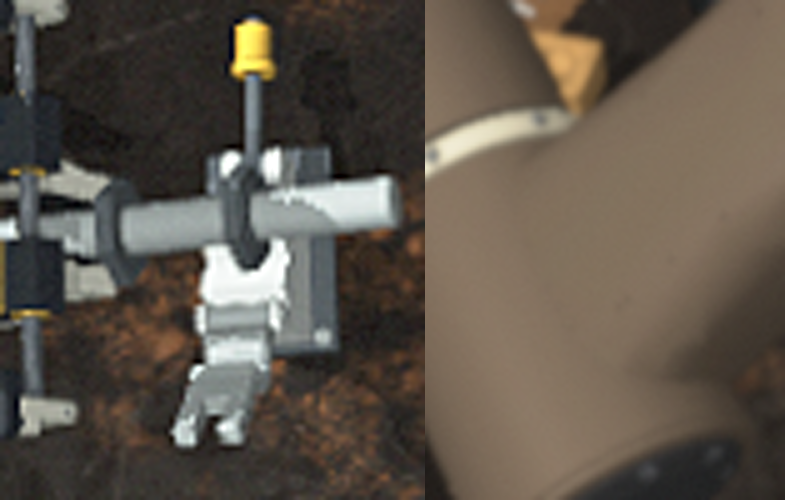

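The top crop shows collars at (118,231) and (241,216) and the free end at (400,202). They sit above the clamp, whose lug is clear below. I'll measure them at the bar's height.

```bash
python3 - <<'E'
from h import *
P=cloud("top",np.load("n5.npz")['e'])
R=P[183:200,131:160].reshape(-1,3); R=R[R[:,2]>.12]
c=np.polyfit(R[:,1],R[:,0],1)
R=R[abs(R[:,0]-np.polyval(c,R[:,1]))<.005]; k=np.polyfit(R[:,1],R[:,2],1); print("pitch",np.degrees(np.arctan(k[0])),len(R)); 
o=get_obs()['tool_pos']
for zc in (.160,.164,.168):
  f=lambda x,y:pt("top",None,80+(x+.5)/5-.5,150+(y+.5)/5-.5,zc)
  a,b,e=f(118,231),f(241,216),f(402,202); print(zc,"mid",(a+b)/2,np.linalg.norm(a-b),np.degrees(np.arctan2(*(a-b)[[1,0]])),"end",e)
print("z axis at y=.177 & end",np.polyval(k,.177)-.0105,np.polyval(k,.09)-.0105,o)
E
```

```text
pitch -8.414020545418623 86
0.16 mid [0.55793461 0.18000135 0.16      ] 0.05564181699081002 96.01604764957528 end [0.56595296 0.08077543 0.16      ]
0.164 mid [0.5572059  0.17875125 0.164     ] 0.055396379026026704 96.01604764957524 end [0.56518888 0.07996302 0.164     ]
0.168 mid [0.55647719 0.17750115 0.168     ] 0.055150941061243325 96.01604764957521 end [0.56442481 0.07915062 0.168     ]
z axis at y=.177 & end 0.1586240101110153 0.17149280670748768 [0.55365439 0.2283297  0.16917753]
```

```bash
python3 - <<'E'
from h import *
from scipy.optimize import least_squares
def fit(name,sl,y0,x0,z0,lo,hi):
    P=cloud("top",np.load(name)['e'])[sl].reshape(-1,3); P=P[(P[:,2]>lo)&(P[:,2]<hi)]
    P=P[np.abs(P[:,0]-x0)<.03]
    def res(q):
        A=np.array([q[0],y0,q[1]]); v=np.array([q[2],1,q[3]]); v/=np.linalg.norm(v)
        return np.linalg.norm(np.cross(P-A,v),axis=1)-.011
    s=least_squares(res,[x0,z0,-.07,0],loss='soft_l1',f_scale=.002)
    J=np.linalg.inv(s.jac.T@s.jac)*.002**2
    print(name,len(P),s.x.round(4),"yaw",np.degrees(np.arctan2(1,s.x[2])),"pitch",np.degrees(np.arctan(s.x[3])),"sd",np.degrees(J[3,3]**.5),"rms",np.sqrt(np.mean(res(s.x)**2)))
fit("n4.npz",np.s_[242:262,69:94],.3065-.06,.432,.21,.15,.26)
fit("n5.npz",np.s_[183:200,133:160],.115,.562,.165,.13,.2)
fit("n5.npz",np.s_[186:206,107:125],.177,.557,.163,.13,.2)
fit("n3.npz",np.s_[244:268,114:140],.19,.43,.021,.01,.04)
E
```

```text
n4.npz 274 [ 0.4317  0.2112 -0.101   0.0302] yaw 95.76808232823534 pitch 1.7324505728771442 sd 0.7090413280119335 rms 0.001552369605781891
n5.npz 240 [ 0.5609  0.1703 -0.0819 -0.0547] yaw 94.68051322712617 pitch -3.1316447052751126 sd 0.7166657920562126 rms 0.0019084917823508512
n5.npz 176 [ 0.5557  0.1662 -0.1457 -0.0939] yaw 98.29042911181787 pitch -5.363394572904633 sd 1.118150038608057 rms 0.0020365764176714513
n3.npz 261 [ 0.4318  0.0214 -0.0744  0.0336] yaw 94.25698789495858 pitch 1.9250838654995428 sd 0.7048513435552433 rms 0.0037749522447141615
```

play_rows:
  deltas:
    - [0.001,-0.0005,0,0.0136,0.001,0]
    - [0,0,0,0.0136,0.001,0]
    - [0,0,-0.03,0,0,0]
    - [0,0,-0.03,0,0,0]
    - [0,0,-0.025,0,0,0]
    - [0,0,-0.012,0,0,0]
    - [0,0,0,0,0,0]
    - [0,0,0,0,0,0]

```text
clock: 12.95
tool_pos: [0.5548, 0.2277, 0.092]
orientation: [-179.9, -14.9, -86.0]
force: [0.4, -0.1, -3.0]
opening: 0.021
gripper_force: 30.0
```

play_rows:
  deltas:
    - [0,0,-0.006,0,0,0]
    - [0,0,-0.006,0,0,0]
    - [0,0,-0.005,0,0,0]
    - [0,0,0,0,0,0]
    - [0,0,0,0,0,0]

```text
clock: 13.45
tool_pos: [0.5542, 0.2274, 0.0771]
orientation: [-180.0, -15.0, -85.9]
force: [0.8, -0.3, -2.0]
opening: 0.0213
gripper_force: 30.0
```

play_rows:
  deltas:
    - [0,0,-0.002,0,0,0]
    - [0,0,-0.002,0,0,0]
    - [0,0,0,0,0,0]

```text
clock: 13.75
tool_pos: [0.5548, 0.2277, 0.0744]
orientation: [-179.9, -15.0, -85.9]
force: [1.7, -0.2, 0.0]
opening: 0.0215
gripper_force: 30.0
```

play_rows:
  deltas:
    - [0,0,-0.0015,0,0,0]
    - [0,0,0,0,0,0]

```text
clock: 13.95
tool_pos: [0.5549, 0.2278, 0.0735]
orientation: [-179.9, -15.0, -85.9]
force: [1.6, 0.3, 3.6]
opening: 0.0215
gripper_force: 30.0
```

The bar reached the expected height and its weight came off the wrist, so it is seated. I'll release and withdraw along the tool axis.

play_rows:
  deltas:
    - [0,0,0,0,0,0]
    - [0,0,0,0,0,0]
    - [0,0,0,0,0,0]
    - [0,0,0,0,0,0]
    - [0,0,0,0,0,0]
    - [0,0.003,0.012,0,0,0]
    - [0,0.008,0.03,0,0,0]
    - [0,0.012,0.045,0,0,0]
    - [-0.01,0.02,0.045,0.0416,0.003,0]
    - [-0.02,0.02,0.02,0.0416,0.003,0]
  gripper: 1

```text
clock: 14.95
tool_pos: [0.5316, 0.2805, 0.1985]
orientation: [-179.7, 0.4, -85.8]
force: [-0.6, -0.9, 0.2]
opening: 0.0869
gripper_force: 0.0
```

```bash
python3 - <<'E'
from h import *
o=get_obs(); print(o['tool_pos'],o['orientation'],o['force'],o['joint_pos'].round(1))
q,e=snapshot("top"); np.savez("n6.npz",q=q,e=e)
a=cv2.resize(q[150:250,80:180],(600,600),interpolation=cv2.INTER_CUBIC)
cv2.imwrite("pics/s6.png",a)
E
```

```text
[0.5315783  0.28053926 0.19849341] [-179.73865337    0.43617123  -85.78795573] [-0.63240296 -0.92962684  0.15363956] [ 46.3  15.4 -13.1  -0.2 -61.1 -42. ]
```

View pics/s6.png

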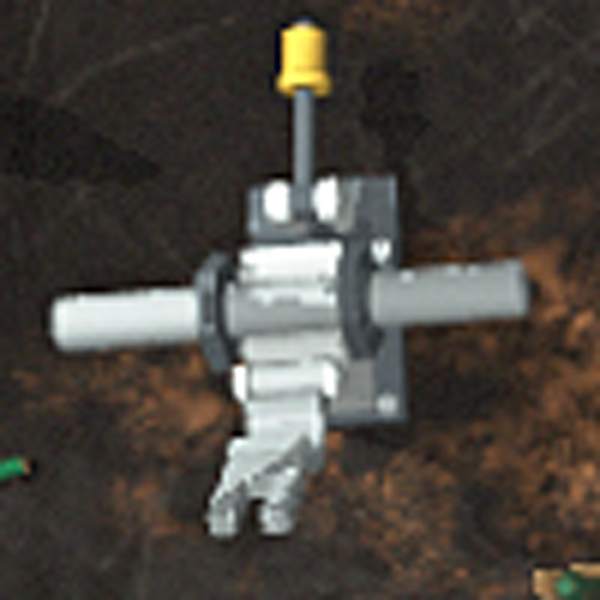

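The bar lies in the saddle with collars at (212,311) and (358,300) either side of the clamp, and its ends at (53,325) and (528,290). I'll check its centre against the seat.

```bash
python3 - <<'E'
from h import *
f=lambda x,y,z=.07:pt("top",None,80+(x+.5)/6-.5,150+(y+.5)/6-.5,z)
a,b=f(212,311),f(358,300);print((a+b)/2,np.linalg.norm(a-b),np.degrees(np.arctan2(*(a-b)[[1,0]])))
a,b=f(53,325),f(529,290);print((a+b)/2,np.linalg.norm(a-b),np.degrees(np.arctan2(*(a-b)[[1,0]])))
print("saddle sides",f(241,250,.069),f(342,243,.069))
P=cloud("top",np.load("n6.npz")['e']); print("z bar ends top",[np.median(P[r,c,2]) for r,c in ((slice(200,206),slice(92,110)),(slice(196,201),slice(145,165)))])
E
```

```text
[0.55869975 0.17897794 0.07      ] 0.059836723055846364 93.44502689850108
[0.55782155 0.17737808 0.07      ] 0.19524435103768606 93.34523166947494
saddle sides [0.58186087 0.19805529 0.069     ] [0.58405528 0.15655444 0.069     ]
z bar ends top [np.float64(0.08032486014321871), np.float64(0.0805114389949832)]
```

play_rows:
  deltas:
    - [-0.0127,-0.0138,0,0,0,0.0455]
    - [-0.0127,-0.0138,0,0,0,0.0455]
    - [-0.0127,-0.0138,0,0,0,0.0455]
    - [-0.0127,-0.0138,0,0,0,0.0455]
    - [-0.0127,-0.0138,0,0,0,0.0455]
    - [-0.0127,-0.0138,0,0,0,0.0455]
    - [-0.0127,-0.0138,0,0,0,0.0455]
    - [-0.0127,-0.0138,0,0,0,0.0455]
    - [-0.0127,-0.0138,0,0,0,0.0455]
    - [-0.0127,-0.0138,0,0,0,0.0455]
  gripper: -1

```text
clock: 16.0
tool_pos: [0.4281, 0.1669, 0.1949]
orientation: [180.0, 0.0, -3.7]
force: [0.3, -0.1, 0.3]
opening: 0.0129
gripper_force: 0.0
```

play_rows:
  deltas:
    - [0,0,0,0,0,0.0444]
    - [0,0,0,0,0,0]
    - [0,0,0,0,0,0]

```text
clock: 16.3
tool_pos: [0.4288, 0.1676, 0.1949]
orientation: [-180.0, 0.0, 3.7]
force: [-0.6, 0.2, -0.3]
opening: 0.0003
gripper_force: 0.0
```

play_rows:
  deltas:
    - [0,0.003,-0.04,0,0,0]
    - [0,0,-0.035,0,0,0]
    - [0,0,-0.013,0,0,0]
    - [0,0,0,0,0,0]
    - [0.012,0,0,0,0,0]
    - [0.012,0,0,0,0,0]
    - [0.015,0.001,0,0,0,0]
    - [0.015,0.001,0,0,0,0]
    - [0,0,0,0,0,0]

```text
clock: 17.2
tool_pos: [0.4739, 0.1718, 0.1244]
orientation: [-180.0, -0.0, 3.9]
force: [-0.5, -0.2, 0.7]
opening: 0.0008
gripper_force: 0.0
```

play_rows:
  deltas:
    - [0.0186,0.0013,0,0,0,0]
    - [0.0186,0.0013,0,0,0,0]
    - [0.0186,0.0013,0,0,0,0]
    - [0.0186,0.0013,0,0,0,0]
    - [0.0186,0.0013,0,0,0,0]
    - [0.0186,0.0013,0,0,0,0]
    - [0.0186,0.0013,0,0,0,0]
    - [0,0,0,0,0,0]

```text
clock: 18.0
tool_pos: [0.5777, 0.1788, 0.124]
orientation: [-180.0, -0.0, 3.9]
force: [-0.7, 0.2, 0.0]
opening: 0.0003
gripper_force: 0.1
```

```bash
python3 - <<'E'
from h import *
o=get_obs(); print(o['tool_pos'],o['force'])
q,e=snapshot("top");p,d=snapshot("side"); np.savez("n7.npz",q=q,e=e,p=p,d=d)
# cap points from both cameras in the clamp frame, in front of tool
O=np.array([.5575,.177]);a=np.radians(-175.9);X=np.array([np.cos(a),np.sin(a)]);Y=np.array([-X[1],X[0]])
for n,dd in(("top",e),("side",d)):
    P=cloud(n,dd).reshape(-1,3); w=P[:,:2]-O; x=w@X; y=w@Y
    m=(abs(y)<.013)&(x>-.10)&(x<.03)&(P[:,2]>.05)&(P[:,2]<.17)
    for lo in np.arange(-.1,.03,.01):
        k=m&(x>=lo)&(x<lo+.01)
        if k.sum()>3: print(n,f"{lo:.2f}",k.sum(),np.percentile(P[k,2],[10,50,90]).round(3))
E
```

```text
[0.57771966 0.17878635 0.12398155] [-0.66823278  0.22403887  0.01909556]
top -0.01 4 [0.079 0.08  0.082]
top -0.00 33 [0.079 0.099 0.101]
top 0.01 64 [0.087 0.095 0.1  ]
top 0.02 47 [0.082 0.084 0.086]
side -0.03 7 [0.064 0.09  0.104]
side -0.02 33 [0.071 0.1   0.119]
side -0.01 58 [0.095 0.103 0.125]
side -0.00 49 [0.082 0.101 0.103]
side 0.01 54 [0.087 0.094 0.1  ]
side 0.02 47 [0.053 0.084 0.086]
```

play_rows:
  deltas:
    - [0.014,0.001,0,0,0,0]
    - [0.014,0.001,0,0,0,0]
    - [0,0,-0.01,0,0,0]
    - [0,0,-0.01,0,0,0]
    - [0,0,-0.006,0,0,0]
    - [0,0,0,0,0,0]
    - [0,0,0,0,0,0]

```text
clock: 18.8
tool_pos: [0.598, 0.1802, 0.1029]
orientation: [180.0, 0.1, 4.0]
force: [0.6, 0.1, 0.2]
opening: 0.0009
gripper_force: 0.0
```

play_rows:
  deltas:
    - [0,0,-0.003,0,0,0]
    - [0,0,-0.002,0,0,0]
    - [0,0,0,0,0,0]

```text
clock: 19.1
tool_pos: [0.5986, 0.1805, 0.1001]
orientation: [-180.0, -0.0, 4.0]
force: [-1.7, -0.1, 5.0]
opening: 0.0006
gripper_force: 2.5
```

Contact came right at lug height (tip at 81 mm). I'll press a little more to seat the cap.

play_rows:
  deltas:
    - [0,0,-0.002,0,0,0]
    - [0,0,-0.001,0,0,0]
    - [0,0,0,0,0,0]
    - [0,0,0,0,0,0]

```text
clock: 19.5
tool_pos: [0.5987, 0.1805, 0.0996]
orientation: [-180.0, -0.1, 4.0]
force: [-6.7, 0.0, 17.9]
opening: 0.0003
gripper_force: 9.2
```

play_rows:
  deltas:
    - [0,0,0.02,0,0,0]
    - [0,0,0.05,0,0,0]
    - [0.04,0.002,0.03,0,0,0]
    - [0.0625,0.004,0,0,0,0]
    - [0,0,0,0,0,0]
    - [0,0,0,0,0,0]
  gripper: 0

```text
clock: 20.1
tool_pos: [0.6805, 0.1848, 0.1754]
orientation: [180.0, 0.1, 3.9]
force: [-0.6, 0.4, -0.3]
opening: 0.0412
gripper_force: 0.0
```

```bash
python3 - <<'E'
from h import *
o=get_obs(); print(o['tool_pos'],o['opening'])
q,e=snapshot("top");p,d=snapshot("side"); np.savez("n8.npz",q=q,e=e,p=p,d=d)
O=np.array([.5575,.177]);a=np.radians(-175.9);X=np.array([np.cos(a),np.sin(a)]);Y=np.array([-X[1],X[0]])
for n,dd,im in(("top",e,q),("side",d,p)):
    P=cloud(n,dd).reshape(-1,3); w=P[:,:2]-O; x=w@X; y=w@Y
    m=(abs(y)<.014)&(x>-.065)&(x<.03)&(P[:,2]>.06)&(P[:,2]<.1)
    for lo in np.arange(-.07,.03,.01):
        k=m&(x>=lo)&(x<lo+.01)
        if k.sum()>3: print(n,f"{lo:.2f}",k.sum(),np.percentile(P[k,2],[10,50,90]).round(3))
    h=cv2.cvtColor(im,cv2.COLOR_BGR2HSV).reshape(-1,3); my=(h[:,0]>18)&(h[:,0]<35)&(h[:,1]>140)&(h[:,2]>90)&(abs(P[:,0]-.68)<.06)&(abs(P[:,1]-.185)<.03)&(P[:,2]>.005)&(P[:,2]<.07)
    if my.sum(): print(n,"nut",my.sum(),np.median(P[my],0),np.percentile(P[my],5,0),np.percentile(P[my],95,0), "clamp y",np.median(y[my]))
E
```

```text
[0.68052256 0.18475885 0.17543282] 0.04119881726923393
top -0.06 35 [0.077 0.081 0.083]
top -0.05 35 [0.079 0.082 0.083]
top -0.04 42 [0.078 0.081 0.083]
top -0.03 50 [0.079 0.08  0.083]
top -0.02 44 [0.08  0.083 0.086]
top -0.01 51 [0.087 0.09  0.092]
top 0.00 54 [0.086 0.089 0.091]
top 0.01 59 [0.075 0.082 0.086]
top 0.02 55 [0.077 0.081 0.083]
top nut 68 [0.66793228 0.1828018  0.03718851] [0.65701271 0.17611378 0.02894516] [0.68147232 0.19123339 0.04174999] clamp y 0.0024510489760274793
side -0.07 7 [0.078 0.08  0.083]
side -0.06 27 [0.077 0.082 0.084]
side -0.05 30 [0.078 0.083 0.085]
side -0.04 36 [0.081 0.082 0.084]
side -0.03 39 [0.08  0.082 0.085]
side -0.02 25 [0.084 0.087 0.091]
side -0.01 39 [0.088 0.091 0.094]
side 0.00 50 [0.082 0.09  0.092]
side 0.01 45 [0.081 0.083 0.087]
side 0.02 46 [0.077 0.082 0.084]
side nut 72 [0.66876818 0.1883813  0.03905224] [0.6583578  0.1772778  0.02955199] [0.68366383 0.19387098 0.04498405] clamp y -0.0034585507048146592
```

play_rows:
  deltas:
    - [0,0.001,-0.05,0,0,0]
    - [0,0,-0.05,0,0,0]
    - [0,0,-0.045,0,0,0]
    - [0,0,-0.025,0,0,0]
    - [0,0,-0.006,0,0,0]
    - [0,0,0,0,0,0]
    - [0,0,0,0,0,0]

```text
clock: 20.9
tool_pos: [0.681, 0.1864, 0.038]
orientation: [-180.0, -0.1, 4.0]
force: [0.3, -0.4, 1.3]
opening: 0.0436
gripper_force: 0.0
```

play_rows:
  deltas:
    - [0,0,0,0,0,0]
    - [0,0,0,0,0,0]
    - [0,0,0,0,0,0]
    - [0,0,0,0,0,0]
    - [0,0,0,0,0,0]
    - [0,0,0,0,0,0]
    - [0,0,0,0,0,0]
  gripper: -1

```text
clock: 21.6
tool_pos: [0.6805, 0.1866, 0.0364]
orientation: [-180.0, -0.0, 4.0]
force: [-1.5, 5.4, 2.9]
opening: 0.0153
gripper_force: 30.0
```

```bash
python3 - <<'E'
import numpy as np
r=.0735; f=np.linspace(1.65,-.08,17); s=r*np.sin(f); c=r*np.cos(f)
for a,b in zip(np.diff(s),np.diff(c)): print([round(a*.9974/.8,4),round(a*.0715/.8,4),round(b/.8,4)],end=' ')
E
```

```text
[np.float64(0.0002), np.float64(0.0), np.float64(0.0099)] [np.float64(-0.0008), np.float64(-0.0001), np.float64(0.0099)] [np.float64(-0.0019), np.float64(-0.0001), np.float64(0.0097)] [np.float64(-0.0029), np.float64(-0.0002), np.float64(0.0095)] [np.float64(-0.0039), np.float64(-0.0003), np.float64(0.0091)] [np.float64(-0.0049), np.float64(-0.0003), np.float64(0.0086)] [np.float64(-0.0058), np.float64(-0.0004), np.float64(0.0081)] [np.float64(-0.0066), np.float64(-0.0005), np.float64(0.0074)] [np.float64(-0.0074), np.float64(-0.0005), np.float64(0.0066)] [np.float64(-0.008), np.float64(-0.0006), np.float64(0.0058)] [np.float64(-0.0086), np.float64(-0.0006), np.float64(0.0049)] [np.float64(-0.0091), np.float64(-0.0007), np.float64(0.0039)] [np.float64(-0.0095), np.float64(-0.0007), np.float64(0.0029)] [np.float64(-0.0097), np.float64(-0.0007), np.float64(0.0019)] [np.float64(-0.0099), np.float64(-0.0007), np.float64(0.0008)] [np.float64(-0.0099), np.float64(-0.0007), np.float64(-0.0003)]
```

play_rows:
  deltas:
    - [0.0002,0.0008,0.0099,0,0,0]
    - [-0.0008,-0.0001,0.0099,0,0,0]
    - [-0.0019,-0.0001,0.0097,0,0,0]
    - [-0.0029,-0.0002,0.0095,0,0,0]
    - [-0.0039,-0.0003,0.0091,0,0,0]
    - [0,0,0,0,0,0]

```text
clock: 22.2
tool_pos: [0.6719, 0.186, 0.0757]
orientation: [-180.0, 0.1, 3.9]
force: [-1.0, 4.4, -2.2]
opening: 0.0152
gripper_force: 30.0
```

play_rows:
  deltas:
    - [-0.0049,0,0.0086,0,0,0]
    - [-0.0058,0,0.0081,0,0,0]
    - [-0.0066,-0.0003,0.0074,0,0,0]
    - [-0.0074,-0.0005,0.0066,0,0,0]
    - [-0.008,-0.0006,0.0058,0,0,0]
    - [-0.0086,-0.0006,0.0049,0,0,0]
    - [0,0,0,0,0,0]

```text
clock: 22.9
tool_pos: [0.6387, 0.1841, 0.108]
orientation: [180.0, 0.1, 4.0]
force: [-0.2, 1.8, -6.7]
opening: 0.0152
gripper_force: 30.7
```

play_rows:
  deltas:
    - [-0.0091,-0.0007,0.0036,0,0,0]
    - [-0.0095,-0.0007,0.0027,0,0,0]
    - [-0.0097,-0.0007,0.0017,0,0,0]
    - [-0.0099,-0.0007,0.0008,0,0,0]
    - [0,0,0,0,0,0]

```text
clock: 23.4
tool_pos: [0.6082, 0.1821, 0.1147]
orientation: [-180.0, 0.0, 4.0]
force: [2.9, 2.4, -10.6]
opening: 0.015
gripper_force: 30.0
```

play_rows:
  deltas:
    - [-0.006,-0.0004,-0.0008,0,0,0]
    - [-0.0035,-0.0003,-0.0004,0,0,0]
    - [0,0,0,0,0,0]
    - [0,0,0,0,0,0]

```text
clock: 23.8
tool_pos: [0.605, 0.1821, 0.1146]
orientation: [-179.9, -0.3, 4.0]
force: [13.7, 0.1, -14.0]
opening: 0.0155
gripper_force: 30.0
```

play_rows:
  deltas:
    - [0,0,0,0,0,0]
    - [0,0,0,0,0,0]
    - [0,0,0,0,0,0]
    - [0,0,0,0,0,0]
    - [0,0,0,0,0,0]
    - [0,0,0,0,0,0]
  gripper: 0

```text
clock: 24.4
tool_pos: [0.6016, 0.1815, 0.1139]
orientation: [-180.0, 0.0, 4.0]
force: [-0.1, 0.0, -0.1]
opening: 0.0438
gripper_force: 0.0
```

play_rows:
  deltas:
    - [0,0,0.02,0,0,0]
    - [0,0,0.05,0,0,0]
    - [0,0,0.06,0,0,0]
    - [0,-0.04,0.04,0,0,0]
    - [0,-0.06,0,0,0,0]
    - [0,-0.06,0,0,0,0]
    - [0,-0.06,0,0,0,0]

```text
clock: 25.1
tool_pos: [0.6013, 0.0042, 0.2503]
orientation: [-180.0, -0.0, 4.0]
force: [0.3, 0.1, -0.1]
opening: 0.0439
gripper_force: 0.0
```

```bash
python3 - <<'E'
from h import *
o=get_obs(); print(o['tool_pos'],o['opening'])
q,e=snapshot("top");p,d=snapshot("side"); np.savez("n9.npz",q=q,e=e,p=p,d=d)
O=np.array([.5575,.177]);a=np.radians(-175.9);X=np.array([np.cos(a),np.sin(a)]);Y=np.array([-X[1],X[0]])
for n,dd,im in(("top",e,q),("side",d,p)):
    P=cloud(n,dd).reshape(-1,3); w=P[:,:2]-O; x=w@X; y=w@Y
    h=cv2.cvtColor(im,cv2.COLOR_BGR2HSV).reshape(-1,3); my=(h[:,0]>18)&(h[:,0]<35)&(h[:,1]>140)&(h[:,2]>90)&(abs(x+.07)<.07)&(abs(y)<.03)&(P[:,2]>.005)&(P[:,2]<.15)
    if my.sum(): print(n,"nut",my.sum(),"x",np.percentile(x[my],[5,50,95]).round(4),"y",np.median(y[my]).round(4),"z",np.percentile(P[my,2],[5,50,95]).round(4))
a=cv2.resize(q[150:240,95:185],(400,400),interpolation=cv2.INTER_CUBIC)
b=cv2.resize(p[210:310,165:265],(400,400),interpolation=cv2.INTER_CUBIC)
cv2.imwrite("pics/s9.png",np.hstack([a,b]))
E
```

```text
[0.60130806 0.00418417 0.25031327] 0.04387180803480069
top nut 47 x [-0.0507 -0.0415 -0.0356] y 0.0049 z [0.0895 0.1082 0.1133]
side nut 57 x [-0.0514 -0.0421 -0.0373] y -0.005 z [0.0895 0.1032 0.1138]
```

View pics/s9.png

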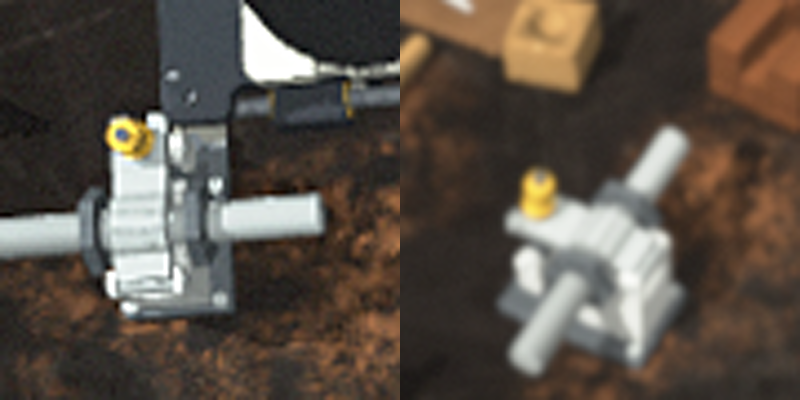

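Both views show the cap closed over the bar and the nut, at (128,137) in the top view and (538,193) in the side view, standing over the lug in its slot. The robot is clear, so I'll hand in.

```bash
python3 -c "
from plant import *
print(close_job())"
```

```text
the job is handed in; nothing more can be done
None
```

I handed the job in at about 25 s of the 72 s. At the last look the bar was in the V saddle between its collars, the cap was fully closed, and the bolt stood in the slot with its nut over the lug. The gripper never went near the bench block or the doming block. The hand-in call returned no verdict.

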